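Hang the lift-off door of the studio cabinet

TASK

The door of the small wooden cabinet stands in the grooved block. Lift it out, hang it on the cabinet so that both of its hinge sockets drop fully home over the two upright pintles, then swing the door shut and let go. Feel your way on gently, without forcing the door against the pintles or the cabinet, and leave the other things on the bench as they are.

Things in the scene. Friction and masses are not known exactly. Their poses are not given: they have to be found in the camera images.
- cabinet: Open-fronted cabinet of pale wood, fixed; 130 deep (x) x 220 wide (y) x 215 high (z) mm. Origin: centre of its underside, on the bench. The open front is the face at x = -65 mm, looking along its own -x. A flat dark steel hinge plate (y = -110 to -66, z = 12 to 197) lies on the front, its face at x = -68.8; from it stand two equal upright pintles, one straight above the other.
- slot_end_low (a point): Lower pintle: steel pin 10 mm in diameter, 18 tall, last 3 mm bevelled to a 7 mm flat top, on a round shoulder 18 mm across. This  where the shoulder top's centre would be at the slot's outer end; cabinet frame (-81, -105, 40) mm, 12.2 before the hinge plate's face, axes the cabinet's. The pintle really stands 6 to 20 mm from it towards the cabinet's +y; no reading tells how far.
- slot_end_up (a point): The same for the upper pintle (same pin and shoulder, and the same unknown shift, since the two are set together in the plate's slots): cabinet frame (-81, -105, 155) mm, axes the cabinet's.
- stop (a point): Face of the upper of two small dark stop blocks on the cabinet front's free-side edge: cabinet frame (-72, 71, 170) mm, axes the cabinet's. The blocks (y = 64 to 78) stand 7 mm proud of the front; the shut door rests against them, parallel to the front within about 0.02 rad.
- stand: Dark wooden block with a groove along its own x, fixed. Footplate 110 x 70 x 12, two cheeks 100 long, 28 high (top at z = 40 mm), 19 mm apart; groove floor at z = 12 mm. Origin: centre of its underside on the bench. The door starts upright in the groove.
- door: Cabinet door of pale wood, loose, 0.21 to 0.38 kg. Leaf 160 (x) x 15 (y) x 185 (z) mm. Origin: centre of its lower edge; z up. Its bare top edge (z = 185) can be pinched across y from above. Two dark steel hinge sockets stand off its x = -80 end. A knob stands 24 mm off the outer (+y) face at x = 60, z = 90. Fully home, its origin is 14 mm above the bench.
- socket_low (a point): Lower hinge socket: upright steel tube 22 mm long, 22.4 outside and 12.4 inside diameter, open at both ends, rim not bevelled. This  centre of its lower rim, door frame (-92, 0, 26) mm, axes the door's. Fully home, this rim rests on the pintle's shoulder.
- socket_up (a point): Upper hinge socket, the same tube; centre of its lower rim, door frame (-92, 0, 141) mm, axes the door's. Once hung the door turns freely: its +x points along the cabinet's -x when open a quarter turn, along the cabinet's +y when shut.
- door_edge (a point): Top of the door's free edge, mid-thickness; door frame (80, 0, 185) mm. With the door shut it is at about x = -81, y = 73 to 87 mm in the cabinet frame, depending on where the pintles stand.
- plaster_bowl: Bystander: black mixing bowl, 120 mm across, 55 high; origin under its centre.
- tin: Bystander: bare steel tin, 70 mm diameter, 90 high; origin under its centre.
- jar: Bystander: amber jar, 56 mm diameter, 75 high; origin under its centre.
- mallet: Bystander: hammer lying on the bench, 240 mm long; handle to its -x.
- brush: Bystander: brush lying on the bench, 180 mm long.
- spatula: Bystander: spatula lying on the bench, 200 mm long.
- offcut: Bystander: wooden offcut 90 x 50 x 30 mm; origin under its centre.

How it is judged:
By the outcome, as a careful person would: the job done as asked, in the order asked, and still so for the second after the job is handed in, with the robot touching nothing.
It also fails if it takes over 72 s, if anything falls off the work surface, if the arm or the gripper's body presses on something with over 40 N, if the wrist force passes 120 N, or if a joint passes its speed limit or range.

ROBOT

A 6-joint arm with a two-finger parallel gripper is mounted at the origin on the work surface. World frame = base frame: x ahead of the robot, y to its left, z up, the work surface at z = 0. Lengths are in m, angles in rad, forces in N, time in s.
With the tool pointing down it reaches from about 0.325 to 0.9 m from the base axis. Payload 6.1 kg.
Tool frame: the origin (TCP) lies midway between the tips of the shut fingers; the grasp point (between the pads) lies 19 mm behind it; x points along the fingers, y is the direction in which the jaws open and shut, and the axes are right-handed (so a half turn about x gives the same grasp; the last joint's range is limited). The gripper opens to 85 mm and grips with 20 to 120 N. Pads are 22 mm wide; open, the fingers measure 114 mm over their backs; the gripper's body (76 mm by 85 mm) begins 54 mm behind the grasp point. The pads swing forward as they close: fully open they stand 13 mm farther back than shut.
Start: joints at [-1.428, 0.22, 1.526, -0, 1.395, -0.126], TCP at [0.166, -0.603, 0.231] pointing down, gripper open.
Joint ranges: [-2.98, 2.98], [-0.91, 2.08], [0.09, 2.57], [-1.24, 4.39], [0.2, 2.65], [-2.68, 2.68]. Speed limits (rad/s): [2.57, 2.57, 3.01, 3.14, 3.14, 3.14].

INTERFACE

Orientations are given as [roll, pitch, yaw] about the fixed x, y, z axes, in that order (R = Rz(yaw) Ry(pitch) Rx(roll)).
In Python, from plant import movep, move_l, set_joints, gripper_to, hold, inverse_kinematics, observe, get_image, get_calibration, Unreachable, job_done gives the robot as it stands. Calls block until the motion is done:
- movep(position, orientation): joint-space move of the TCP to a pose.
- move_l(position, feed=0.15, rotation=None, max_force=None): straight line of the TCP; rotation=None keeps the orientation; feed is the mean speed in m/s. With max_force (N) it stops when the force on the tool has changed by that much, and returns True; else False.
- set_joints(angles): joint-space move.
- gripper_to(opening, f_grip=None): finger opening in m; f_grip is the grip in N (None keeps the last); returns when the fingers have stopped.
- hold(seconds).
- inverse_kinematics(position, orientation): joint angles nearest the present ones, or None.
- observe(): the state.
- get_image(name): name is "scene" or "top" or "wrist"; returns (picture, depth): 384x512x3 uint8, red, green, blue; 384x512 float32, m along the optical axis (not along the pixel's ray), 0 where there is no reading.
- get_calibration(name): a dict with "intrinsics" (3x3 intrinsics, pixels), "dist_coeffs" ([k1, k2, p1, p2, k3] as OpenCV has them; the pictures are not rectified), "world_from_camera" (4x4, takes a point from camera to world coordinates). Camera axes: x right, y down, z forward; pixel columns grow to the right and rows downward; lengths in m; the calibration is good to about 2 mm. A picture is of the moment at which its call begins: read the wrist's pose just before it. get_calibration takes no time and is no camera call; for the wrist camera it gives the pose at the moment of the call.
A pose or a line that the arm cannot do raises Unreachable and nothing moves.
- job_done(): hands the job in, once; it reports no verdict.
The state is a dict: "time_s": time; "q": joint angles; "joint_velocities": joint speeds; "joint_torque": joint torques, N m; "eef_pos": TCP position; "tcp_rot": TCP orientation; "ft_force": force on the tool from outside, world axes, zero at the start; "torque": the same for the moment, N m; "opening": finger opening in m.
Only numpy, scipy, OpenCV 4.12 (cv2) and the standard library are available. Lean on these libraries where they do the work, as an engineer would, in place of code of your own. Each camera call takes 0.05 s, during which the arm holds its last target.

## Working session

There is one attempt and no reset: what is moved stays moved. The work goes in short steps, each a Python script; the robot and the scene stay as the last script left them, time stands still between calls to the robot, and variables do not carry over. Pictures are saved under pics/ and viewed, and the job is handed in when it is done.

```bash
ls; mkdir -p pics; python3 - <<'E'
from plant import *
import cv2,numpy as np
for n in ["scene","top","wrist"]:
    im,d=get_image(n); c=get_calibration(n)
    cv2.imwrite(f"pics/{n}0.png",im[:,:,::-1]); np.savez(f"{n}0.npz",im=im,d=d,K=c["intrinsics"],D=c["dist_coeffs"],T=c["world_from_camera"])
    print(n,np.round(c["intrinsics"],1).tolist(),np.round(c["dist_coeffs"],3),np.round(c["world_from_camera"],3).tolist())
s=observe();print(s)
E
```

```text
pics
scene [[365.1, 0.0, 255.0], [0.0, 365.1, 190.8], [0.0, 0.0, 1.0]] [-0.079  0.     0.     0.     0.   ] [[0.63, 0.524, -0.573, 1.317], [0.776, -0.445, 0.446, -0.578], [-0.022, -0.726, -0.687, 0.98], [0.0, 0.0, 0.0, 1.0]]
top [[419.2, 0.0, 259.9], [0.0, 419.2, 198.0], [0.0, 0.0, 1.0]] [-0.117  0.     0.     0.     0.   ] [[0.009, -0.982, 0.187, 0.356], [-1.0, -0.013, -0.02, -0.002], [0.022, -0.186, -0.982, 1.359], [0.0, 0.0, 0.0, 1.0]]
wrist [[331.0, 0.0, 253.2], [0.0, 331.0, 188.6], [0.0, 0.0, 1.0]] [0.003 0.    0.    0.    0.   ] [[0.265, -0.911, -0.316, 0.247], [-0.964, -0.251, -0.085, -0.578], [-0.002, 0.327, -0.945, 0.373], [0.0, 0.0, 0.0, 1.0]]
{'time_s': 0.15, 'q': array([-1.42806900e+00,  2.21070597e-01,  1.52736606e+00, -1.34669425e-05,
        1.39468872e+00, -1.26093277e-01]), 'joint_velocities': array([-0.00145487, -0.00315568, -0.00377095, -0.00136633,  0.00174951,
       -0.00032959]), 'joint_torque': array([ 1.00265832e-03, -4.97484505e+01, -3.89903891e+01, -1.72743412e-04,
        7.22027311e-03, -2.99882743e-05]), 'eef_pos': array([ 0.16592505, -0.60208354,  0.23042527]), 'tcp_rot': array([-1.68824182,  1.56926354,  1.72217381]), 'ft_force': array([-0.84327473,  0.38893932, -1.40753313]), 'torque': array([-0.01016068, -0.02428908,  0.01502695]), 'opening': 0.08516343245510966}
```

View pics/scene0.png

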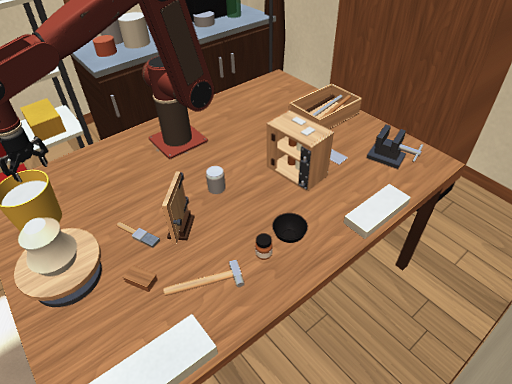

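View pics/top0.png

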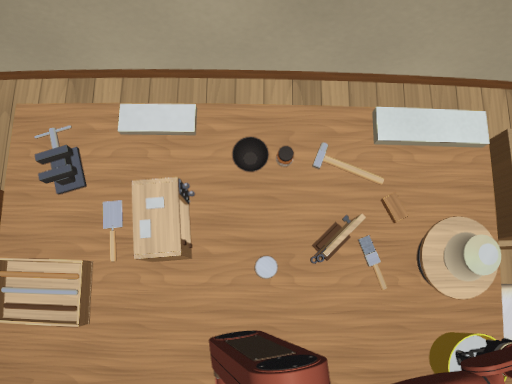

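View pics/wrist0.png

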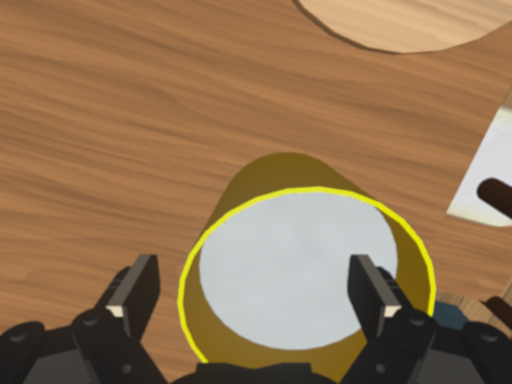

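```bash
cat > h.py <<'E'
import numpy as np,cv2
def load(n): return np.load(n+".npz")
def px2w(z,u,v,h):
    """pixel -> world point at height h"""
    n=cv2.undistortPoints(np.array([[[u,v]]],float),z["K"],z["D"])[0,0]
    r=z["T"][:3,:3]@np.array([n[0],n[1],1]); o=z["T"][:3,3]
    return o+r*(h-o[2])/r[2]
def cloud(z):
    d=z["d"]; v,u=np.mgrid[:d.shape[0],:d.shape[1]]
    n=cv2.undistortPoints(np.stack([u,v],-1).reshape(-1,1,2).astype(float),z["K"],z["D"])[:,0]
    P=np.c_[n,np.ones(len(n))]*d.reshape(-1,1)
    P=P@z["T"][:3,:3].T+z["T"][:3,3]
    return P.reshape(*d.shape,3)
def w2px(z,P):
    T=np.linalg.inv(z["T"])
    return cv2.projectPoints(np.atleast_2d(P).astype(float),cv2.Rodrigues(T[:3,:3])[0],T[:3,3],z["K"],z["D"])[0][:,0]
E
python3 - <<'E'
from h import *
z=load("top0");im=z["im"][:,:,::-1]
a=cv2.resize(im[165:275,110:210],None,fx=5,fy=5,interpolation=cv2.INTER_CUBIC)
b=cv2.resize(im[200:280,300:380],None,fx=7,fy=7,interpolation=cv2.INTER_CUBIC)
cv2.imwrite("pics/cabtop.png",a);cv2.imwrite("pics/doortop.png",b)
z=load("scene0");im=z["im"][:,:,::-1]
a=cv2.resize(im[100:200,255:355],None,fx=6,fy=6,interpolation=cv2.INTER_CUBIC)
b=cv2.resize(im[165:255,140:230],None,fx=6,fy=6,interpolation=cv2.INTER_CUBIC)
cv2.imwrite("pics/cabsc.png",np.hstack([a[:540],b])[:,:]);
cv2.imwrite("pics/cabsc.png",cv2.resize(np.hstack([a[:540],b]),None,fx=.69,fy=.69))
P=cloud(load("top0"))
for (u,v) in [(157,200),(140,190),(172,245),(340,236),(320,255),(346,220),(400,100)]: print(u,v,P[v,u].round(3))
E
```

```text
157 200 [0.564 0.261 0.216]
140 190 [0.592 0.31  0.215]
172 245 [0.44  0.213 0.214]
340 236 [ 0.471 -0.251  0.197]
320 255 [ 0.419 -0.199  0.168]
346 220 [ 0.528 -0.289  0.112]
400 100 [ 1.315 -0.812 -0.744]
```

View pics/cabtop.png

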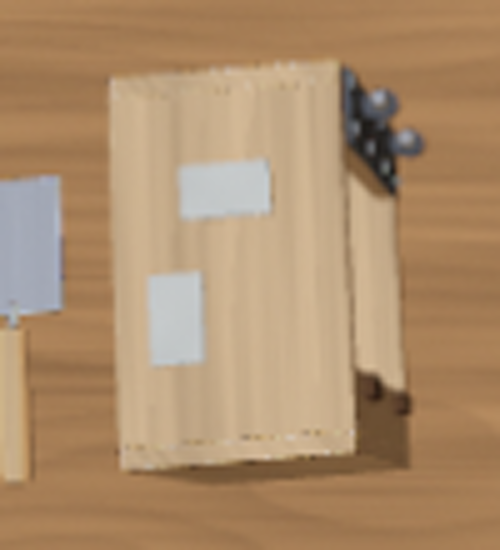

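View pics/doortop.png

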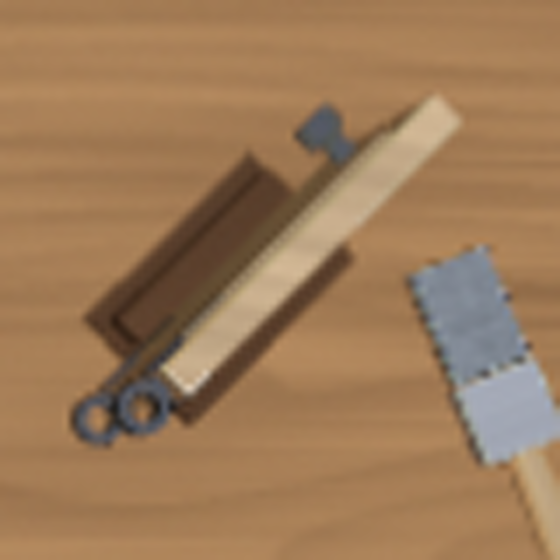

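View pics/cabsc.png

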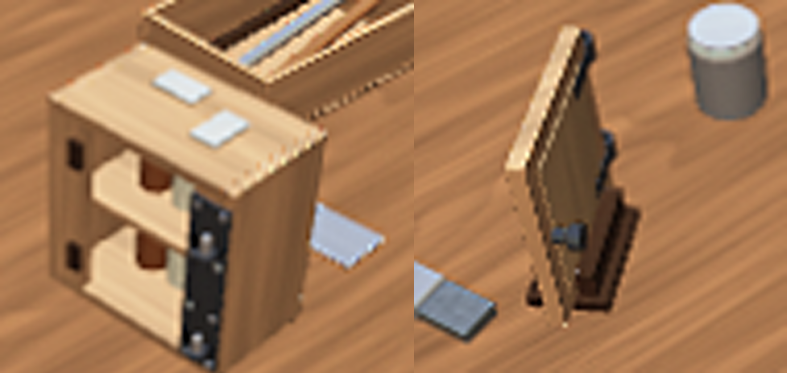

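```bash
python3 - <<'E'
from h import *
from scipy.spatial.transform import Rotation as R
z=load("top0")
def c(x,y,f,u0,v0): return u0+(x+.5)/f-.5, v0+(y+.5)/f-.5
print("cab")
for p in [(110,80),(342,60),(355,455),(122,470)]: print(px2w(z,*c(*p,5,110,165),.215).round(4))
print("pintle tops low z .058, up .173", px2w(z,*c(380,100,5,110,165),.173).round(4),px2w(z,*c(407,138,5,110,165),.058).round(4))
print("door")
for p in [(440,95),(463,120),(165,370),(190,395)]: print(px2w(z,*c(*p,7,300,200),.197).round(4))
print(px2w(z,*c(143,405,7,300,200),.175).round(4))
w=load("wrist0"); T=np.eye(4); T[:3,:3]=R.from_euler("xyz",[-1.68824182,1.56926354,1.72217381]).as_matrix(); T[:3,3]=[0.16592505,-0.60208354,0.23042527]
print((np.linalg.inv(T)@w["T"]).round(4)); print(T.round(3))
E
```

```text
cab
[0.6182 0.3361 0.215 ]
[0.6313 0.205  0.215 ]
[0.4112 0.1883 0.215 ]
[0.4007 0.3158 0.215 ]
pintle tops low z .058, up .173 [0.6178 0.1894 0.173 ] [0.6188 0.1897 0.058 ]
door
[ 0.5367 -0.3175  0.197 ]
[ 0.5266 -0.3267  0.197 ]
[ 0.4251 -0.203   0.197 ]
[ 0.4153 -0.2128  0.197 ]
[ 0.4123 -0.1976  0.175 ]
[[ 5.000e-04 -3.274e-01  9.449e-01 -1.429e-01]
 [ 1.000e+00 -3.000e-04 -6.000e-04 -1.600e-03]
 [ 5.000e-04  9.449e-01  3.274e-01 -8.420e-02]
 [ 0.000e+00  0.000e+00  0.000e+00  1.000e+00]]
[[-0.     0.266 -0.964  0.166]
 [ 0.002 -0.964 -0.266 -0.602]
 [-1.    -0.002 -0.     0.23 ]
 [ 0.     0.     0.     1.   ]]
```

```bash
cat >> h.py <<'E'
from scipy.spatial.transform import Rotation as R
def rot(yaw):
    """tool down, tool z along heading yaw"""
    c,s=np.cos(yaw),np.sin(yaw)
    M=np.array([[0,-s,c],[0,c,s],[-1,0,0]]); return M
def rpy(M): return R.from_matrix(M).as_euler("xyz")
def snap(n,name):
    from plant import get_image,get_calibration
    c=get_calibration(n);im,d=get_image(n)
    np.savez(name+".npz",im=im,d=d,K=c["intrinsics"],D=c["dist_coeffs"],T=c["world_from_camera"]); cv2.imwrite(f"pics/{name}.png",im[:,:,::-1])
def crop(name,u0,u1,v0,v1,f):
    im=load(name)["im"][v0:v1,u0:u1,::-1]
    cv2.imwrite(f"pics/{name}_c{u0}_{v0}.png",cv2.resize(im,None,fx=f,fy=f,interpolation=cv2.INTER_CUBIC))
E
python3 - <<'E'
from plant import *
from h import *
for p,y in [((.469,-.258,.30),-.797),((.469,-.258,.165),-.797),((.63,.1,.25),-1.5),((.63,.1,.35),-1.5)]:
    print(inverse_kinematics(list(p),list(rpy(rot(y)))))
s=observe();p=s["eef_pos"]
move_l([p[0],p[1],.33],feed=.25)
movep([.469,-.258,.31],rpy(rot(-.797)))
hold(.2)
snap("wrist","w1"); s=observe();print(s["time_s"],s["eef_pos"],s["q"])
E
```

```text
[-0.65029688 -0.03291655  1.67002438  0.          1.50448482 -1.42409321]
[-0.65029688  0.06435885  1.82826538  0.          1.24896843 -1.42409321]
[ 3.38836269e-02  2.39634559e-01  1.46877633e+00 -4.44089210e-16
  1.43318177e+00 -3.69126999e-02]
[ 3.38836269e-02  2.04669697e-01  1.32567743e+00 -4.44089210e-16
  1.61124552e+00 -3.69126999e-02]
2.625 [ 0.46873247 -0.2586502   0.3099605 ] [-6.51517764e-01 -3.63858719e-02  1.65508655e+00 -9.85494464e-05
  1.52297001e+00 -1.42392351e+00]<sys>:0: UserWarning: Gimbal lock detected. Setting third angle to zero since it is not possible to uniquely determine all angles.
```

View pics/w1.png

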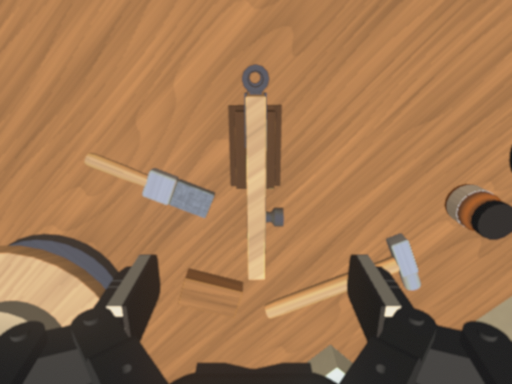

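```bash
python3 - <<'E'
from h import *
crop("w1",226,290,60,130,8)
crop("w1",226,290,225,295,8)
E
```

```text
(no output)
```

View pics/w1_c226_60.png

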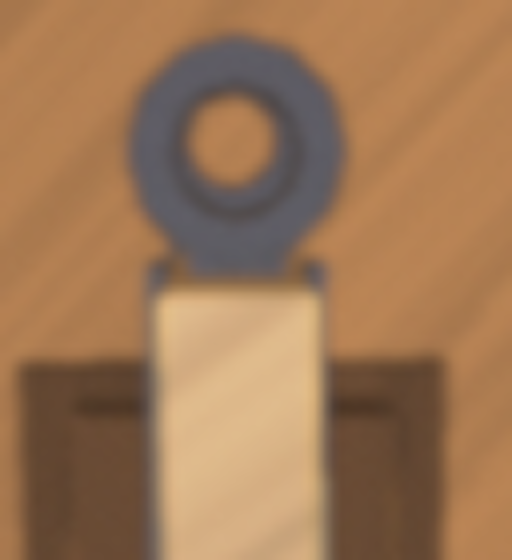

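View pics/w1_c226_225.png

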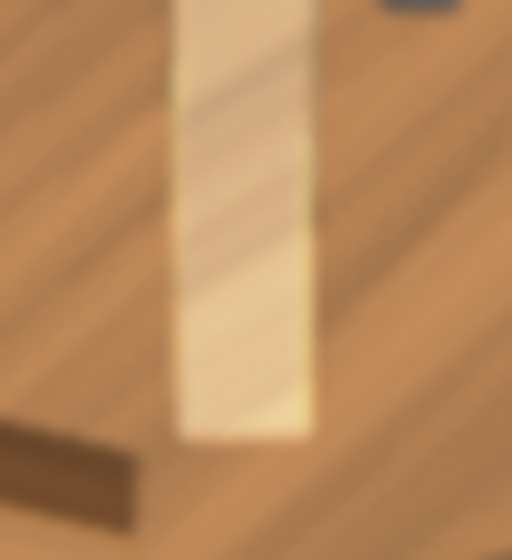

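```bash
python3 - <<'E'
from h import *
z=load("w1")
def c(x,y,f,u0,v0): return u0+(x+.5)/f-.5, v0+(y+.5)/f-.5
pts=[px2w(z,*c(155,290,8,226,60),.197),px2w(z,*c(325,290,8,226,60),.197),px2w(z,*c(177,438,8,226,225),.197),px2w(z,*c(313,438,8,226,225),.197)]
for p in pts: print(p.round(4))
a=(pts[0]+pts[1])/2;b=(pts[2]+pts[3])/2;d=b-a
print("len",np.linalg.norm(d),"w",np.linalg.norm(pts[0]-pts[1]),np.linalg.norm(pts[2]-pts[3]),"yaw",np.arctan2(d[1],d[0]),"mid",(a+b)/2)
s=px2w(z,*c(236,142,8,226,60),.175);print(s, s-(a+b)/2, "dist",np.linalg.norm((s-(a+b)/2)[:2]))
E
```

```text
[ 0.4153 -0.212   0.197 ]
[ 0.4267 -0.201   0.197 ]
[ 0.5276 -0.3257  0.197 ]
[ 0.5385 -0.315   0.197 ]
len 0.15971318114232913 w 0.015840426004885656 0.0153405638633684 yaw -0.7932289147599184 mid [ 0.47702748 -0.26341002  0.197     ]
[ 0.41178716 -0.19746123  0.175     ] [-0.06524032  0.06594879 -0.022     ] dist 0.09276605897314344
```

```bash
python3 - 2>/dev/null <<'E'
from plant import *
from h import *
y=-.7932
g=np.array([.47703,-.26341])-.010*np.array([np.cos(y),np.sin(y)])
gripper_to(.045)
move_l([*g,.215],feed=.2,rotation=rpy(rot(y)))
move_l([*g,.163],feed=.08,max_force=6)
s=observe();f0=s["ft_force"];print(s["eef_pos"],s["opening"],f0)
gripper_to(.0,f_grip=70)
s=observe();print(s["eef_pos"],s["opening"],s["ft_force"])
p=s["eef_pos"]
print(move_l([p[0],p[1],p[2]+.04],feed=.08,max_force=12))
hold(.1)
s=observe();print(s["eef_pos"],s["opening"],s["ft_force"],s["torque"],s["time_s"])
snap("wrist","w2")
E
```

```text
[ 0.47019297 -0.25642895  0.16319607] 0.045213967926609075 [-0.25167666  0.09858969  0.41301747]
[ 0.47047027 -0.25666225  0.16383531] 0.013976100117788605 [-0.37319313 -0.10812106  4.05536215]
False
[ 0.47007934 -0.25638598  0.20316807] 0.014459076713114024 [ 0.20509838  0.46281433 -2.23329525] [ 0.01148379  0.0040711  -0.04685588] 5.6583
```

View pics/w2.png

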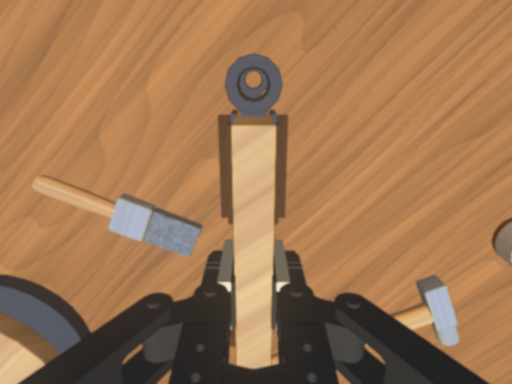

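```bash
python3 - 2>/dev/null <<'E'
from plant import *
from h import *
s=observe();p=s["eef_pos"]
h=-1.483
S=np.array([.672,.1895]); t=S+.082*np.array([np.cos(h),np.sin(h)]); print(t)
print(inverse_kinematics([*t,.285],list(rpy(rot(h)))))
move_l([p[0],p[1],.29],feed=.2)
movep([*t,.29],rpy(rot(h)))
hold(.3)
snap("wrist","w3")
snap("top","t3")
s=observe();print(s["eef_pos"],s["opening"],s["ft_force"],s["torque"],s["time_s"])
E
```

```text
[0.67919005 0.10781583]
[ 4.28829021e-02  3.43934924e-01  1.27683677e+00 -4.44089210e-16
  1.52082096e+00 -4.49134247e-02]
[0.67922993 0.10735837 0.29020698] 0.01451698565332578 [ 1.09257593 -0.53170538 -2.50197518] [0.06612959 0.01074125 0.01115065] 8.2417
```

View pics/w3.png

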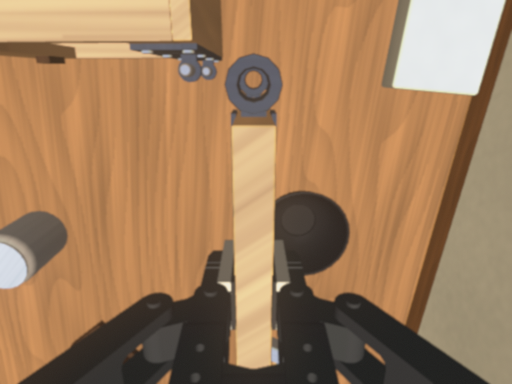

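```bash
python3 - <<'E'
from h import *
crop("w3",165,229,30,90,10)
crop("w3",216,292,45,130,7)
E
```

```text
(no output)
```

View pics/w3_c165_30.png

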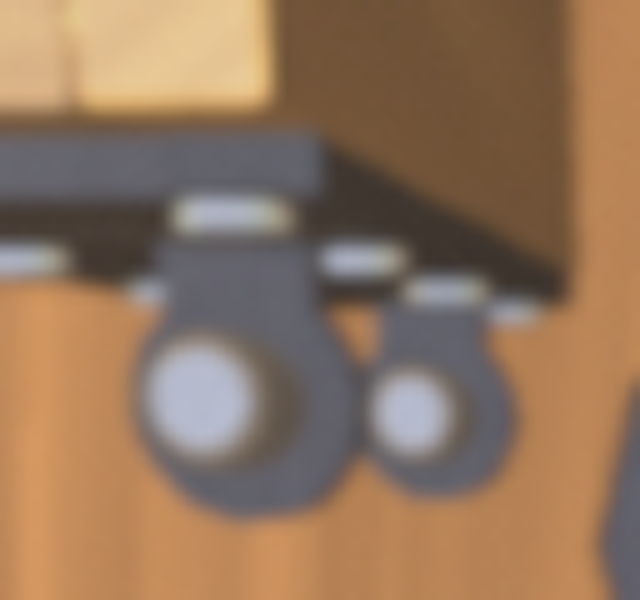

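View pics/w3_c216_45.png

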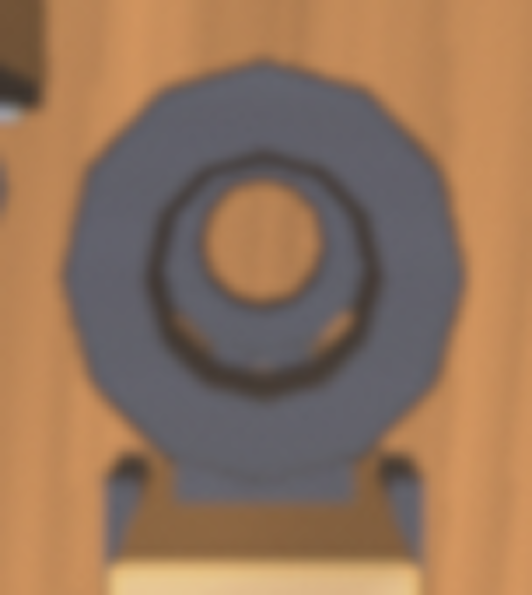

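```bash
python3 - <<'E'
from h import *
z=load("w3")
def c(x,y,f,u0,v0): return u0+(x+.5)/f-.5, v0+(y+.5)/f-.5
A=lambda x,y,h:px2w(z,*c(x,y,10,165,30),h)
B=lambda x,y,h:px2w(z,*c(x,y,7,216,45),h)
print("up shoulder",A(250,405,.155).round(4),"up pin top",A(201,398,.173).round(4))
print("low shoulder",A(440,420,.040).round(4),"low pin top",A(411,413,.058).round(4))
for r,x,y,h in [("r up sh",365,405,.155),("l",135,405,.155),("bot",250,518,.155)]: print(r,A(x,y,h).round(4))
zd=.1384
print("sock top rim outer",B(264,268,zd+.163).round(4),"bore",B(265,273,zd+.163).round(4))
print("low sock top",B(263,242,zd+.048).round(4),"bot",B(263,242,zd+.026).round(4))
print("sock w", (B(463,268,zd+.163)-B(65,268,zd+.163)).round(4))
h=-1.483;print("expected from TCP",np.array([.67923,.10736])-.082*np.array([np.cos(h),np.sin(h)]))
print("cab corner top", A(278,105,.215).round(4))
print("plate end top", A(322,190,.197).round(4),A(322,132,.197).round(4))
print("plate end bottom", A(565,300,.012).round(4))
E
```

```text
up shoulder [0.6208 0.1912 0.155 ] up pin top [0.6204 0.1915 0.173 ]
low shoulder [0.621 0.191 0.04 ] low pin top [0.6202 0.1915 0.058 ]
r up sh [0.6298 0.192  0.155 ]
l [0.6117 0.1904 0.155 ]
bot [0.621  0.1827 0.155 ]
sock top rim outer [0.6716 0.1893 0.3014] bore [0.6717 0.1891 0.3014]
low sock top [0.6715 0.1892 0.1864] bot [0.6715 0.1889 0.1644]
sock w [0.0215 0.0019 0.    ]
expected from TCP [0.67203995 0.18904417]
cab corner top [0.633  0.2087 0.215 ]
plate end top [0.6328 0.2052 0.197 ] [0.6327 0.2087 0.197 ]
plate end bottom [0.6317 0.2056 0.012 ]
```

```bash
python3 - 2>/dev/null <<'E'
from plant import *
from h import *
h=-1.483;u=np.array([np.cos(h),np.sin(h)])
P=np.array([.6206,.1913]); t=np.array([.67923,.10736])+P-np.array([.6716,.1891])
print("goal",t)
pre=t+.05*u
c=pre+np.array([.051,0])
move_l([*c,.29],feed=.2)
move_l([*pre,.29],feed=.2)
move_l([*pre,.196],feed=.12,max_force=8)
print(move_l([*t,.196],feed=.06,max_force=5))
hold(.2)
s=observe();print(s["eef_pos"],s["opening"],s["ft_force"],s["torque"],s["time_s"])
snap("wrist","w4");crop("w4",206,306,30,150,5)
E
```

```text
goal [0.62823 0.10956]
False
[0.62827231 0.10914437 0.19597743] 0.014231361839363304 [-0.01770788  1.0699504  -2.69590051] [-0.00289825 -0.01287582 -0.02196239] 11.1583
```

View pics/w4_c206_30.png

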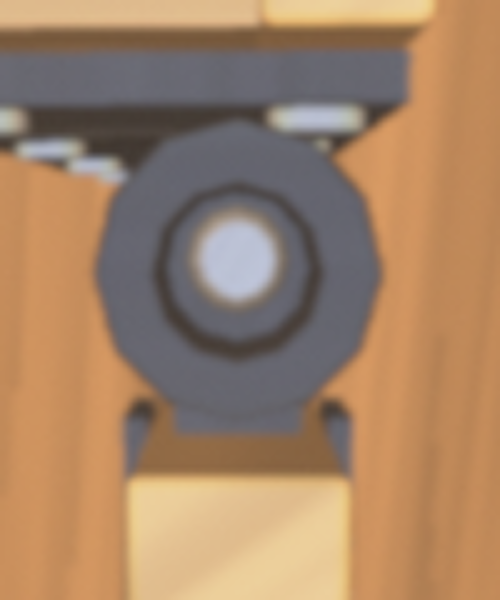

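View pics/w4.png

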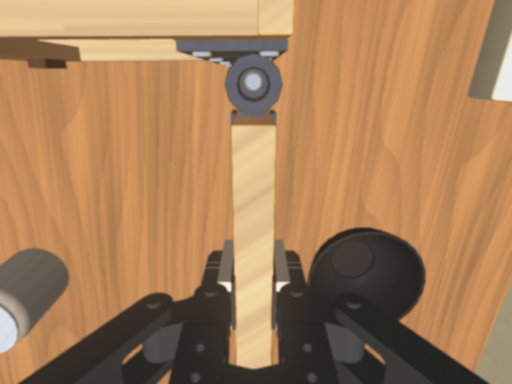

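```bash
python3 - 2>/dev/null <<'E'
from h import *
z=load("w4")
def c(x,y,f,u0,v0): return u0+(x+.5)/f-.5, v0+(y+.5)/f-.5
B=lambda x,y,h:px2w(z,*c(x,y,5,206,30),h)
zd=.196-.1518
print(B(237,261,.173),B(238,270,zd+.163),B(238,268,zd+.163))
E
```

```text
[0.62050235 0.19120796 0.173     ] [0.62063979 0.19125957 0.2072    ] [0.62062727 0.19140354 0.2072    ]
```

```bash
python3 - 2>/dev/null <<'E'
from plant import *
from h import *
r=move_l([.62823,.10956,.167],feed=.025,max_force=4)
s=observe();print(r,s["eef_pos"],s["ft_force"],s["torque"],s["time_s"])
E
```

```text
False [0.62840326 0.10955469 0.16727815] [-0.58097146  0.46629498 -3.31609325] [ 0.00083029  0.00962327 -0.01472106] 12.5167
```

```bash
python3 - 2>/dev/null <<'E'
from plant import *
from h import *
r=move_l([.62823,.10956,.160],feed=.012,max_force=3)
hold(.1)
s=observe();print(r,s["eef_pos"],s["ft_force"],s["torque"],s["time_s"])
snap("wrist","w5");crop("w5",206,306,30,150,5);snap("scene","s5");crop("s5",240,340,90,190,6)
E
```

```text
True [0.62848571 0.10941616 0.16534473] [ 0.19684444 -1.63938302  5.81998227] [ 0.22528149 -0.01076026  0.02131153] 12.9417
```

View pics/s5_c240_90.png

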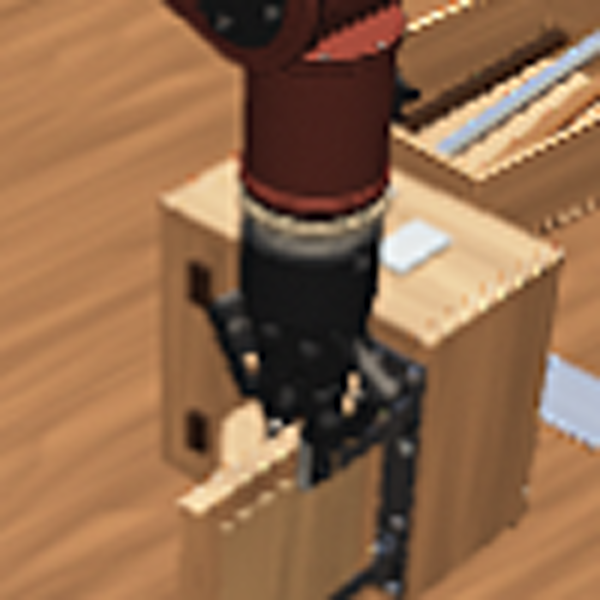

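View pics/w5_c206_30.png

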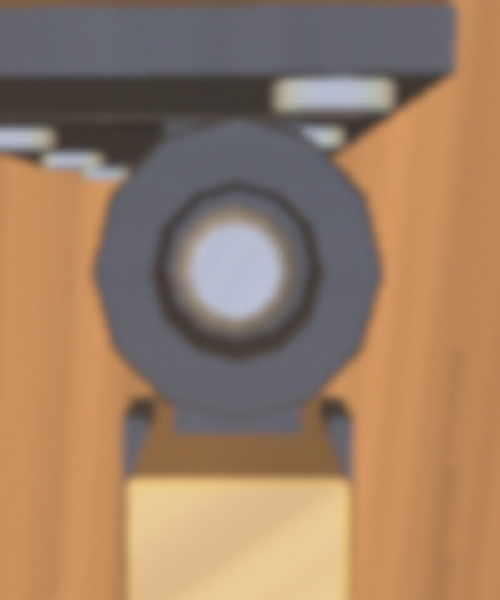

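```bash
python3 - 2>/dev/null <<'E'
from plant import *
from h import *
move_l([.62848,.10942,.1656],feed=.02)
gripper_to(.05)
s=observe();print(s["opening"],s["ft_force"],s["time_s"])
move_l([.62848,.10942,.29],feed=.15,max_force=8)
snap("wrist","w6");crop("w6",206,306,10,150,5);snap("scene","s6");crop("s6",240,340,90,190,6)
s=observe();print(s["eef_pos"],s["ft_force"],s["time_s"])
E
```

```text
0.050170619417464576 [-0.61958074  0.27930107 -0.56973796] 13.7417
[0.62775911 0.10936379 0.28818377] [-0.10452879  0.62961042 -0.13026741] 14.825
```

View pics/w6.png

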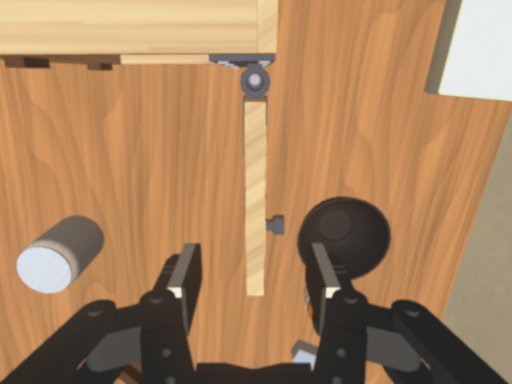

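View pics/s6_c240_90.png

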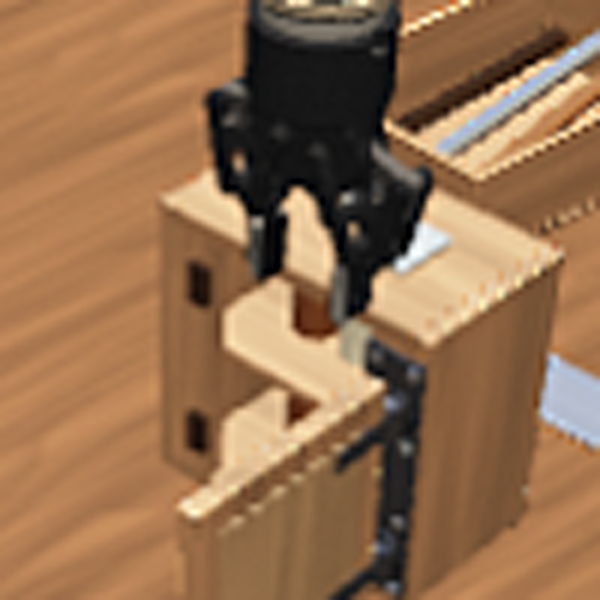

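```bash
cat > shut.py <<'E'
from plant import *
from h import *
P=np.array([.6206,.1913]); r=.150; Z=.170
def pose(th,off):
    u=np.array([np.cos(th),np.sin(th)]);n=np.array([-u[1],u[0]])
    return [*(P+r*u+off*n),Z]
E
python3 - 2>/dev/null <<'E'
from shut import *
gripper_to(0,f_grip=40)
a=pose(-1.483,.06)
move_l([a[0],a[1],.29],feed=.2)
move_l(a,feed=.15,max_force=6)
hold(.1)
s=observe();print(s["eef_pos"],s["ft_force"],s["time_s"],s["opening"])
r_=move_l(pose(-1.483,.019),feed=.04,max_force=2.5)
s=observe();e=s["eef_pos"];print(r_,e,s["ft_force"],s["time_s"])
u=np.array([np.cos(-1.483),np.sin(-1.483)]);n=np.array([-u[1],u[0]]);print("off",(e[:2]-P)@n)
snap("wrist","w7")
E
```

```text
[0.6945587  0.04717602 0.17197855] [-0.68027905  0.10234885  0.13292757] 17.0083 -0.00011484116120791771
False [0.6528708  0.04353954 0.17003714] [-0.09573979 -0.85688564  0.52763965] 18.1833
off 0.019190335285563312
```

View pics/w7.png

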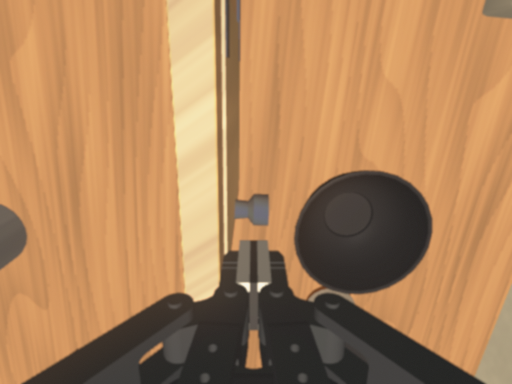

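```bash
python3 - 2>/dev/null <<'E'
from shut import *
th=-1.483
while th>-2.85:
    th=max(th-.13,-2.86)
    r_=move_l(pose(th,.019),feed=.08,rotation=rpy(rot(th)),max_force=8)
    s=observe();print(round(th,2),r_,s["ft_force"].round(1),round(s["time_s"],2))
    if r_: break
snap("wrist","w8");snap("top","t8");crop("t8",110,230,150,270,5)
E
```

```text
-1.61 False [-0.1 -0.  -0.3] 18.62
-1.74 False [ 0.8 -0.6 -0.2] 19.02
-1.87 False [-1.1 -0.3  0.3] 19.41
-2.0 False [ 0.8 -0.2  0.2] 19.8
-2.13 False [ 0.6 -1.1  0.5] 20.19
-2.26 False [-0.6  0.1  0.9] 20.58
-2.39 False [ 0.3 -0.3 -0.6] 20.98
-2.52 False [-0.5  0.8 -0.2] 21.37
-2.65 False [ 0.7 -0.5  0.2] 21.76
-2.78 False [-0.6 -0.8  0.5] 22.15
-2.86 False [ 0.2 -0.1  0.1] 22.44
```

View pics/w8.png

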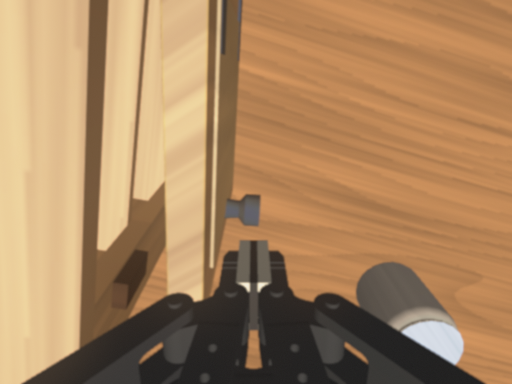

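View pics/t8_c110_150.png

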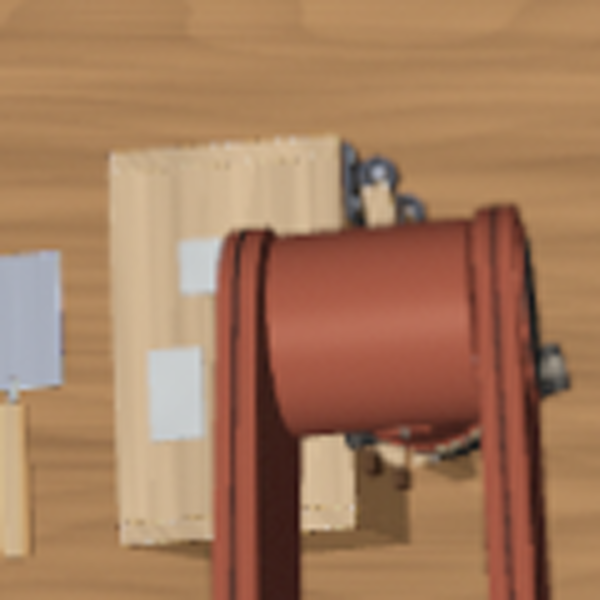

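```bash
python3 - 2>/dev/null <<'E'
from shut import *
th=-2.86
while th>-3.13:
    th-=.03
    r_=move_l(pose(th,.019),feed=.03,rotation=rpy(rot(th)),max_force=3)
    s=observe();e=s["eef_pos"];u=np.array([np.cos(th),np.sin(th)]);n=np.array([-u[1],u[0]])
    print(round(th,2),r_,s["ft_force"].round(1),round(s["time_s"],2),"off",(e[:2]-P)@n)
    if r_: break
hold(.1);print(observe()["ft_force"])
snap("wrist","w9")
E
```

```text
-2.89 False [-0.5 -0.3  0.2] 22.84 off 0.019253898796977174
-2.92 False [ 0.4  0.7 -0.2] 23.14 off 0.019070576148525083
-2.95 False [-0.  -0.1 -0.2] 23.44 off 0.019037107092898062
-2.98 False [0.3 0.1 0.2] 23.74 off 0.019053069891398728
-3.01 False [ 0.1  0.1 -0. ] 24.04 off 0.01905593907618732
-3.04 True [ 1.2 -2.7  1.5] 24.27 off 0.02006699713217684
[ 0.52065257 -3.04181881  1.34131876]
```

View pics/w9.png

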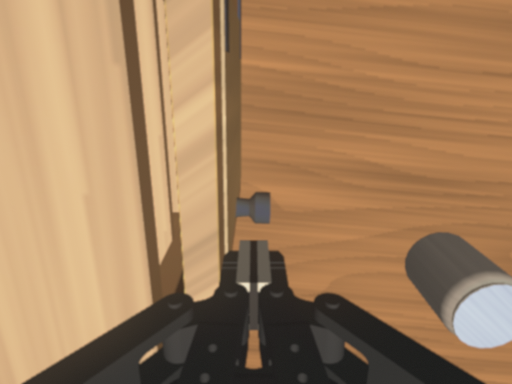

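```bash
python3 - 2>/dev/null <<'E'
from shut import *
s=observe();e=s["eef_pos"];th=-3.03;n=np.array([-np.sin(th),np.cos(th)])
q=e[:2]+.04*n
move_l([*q,e[2]],feed=.08)
move_l([*q,.32],feed=.2)
# view from above, camera over the door mid
hold(.3);snap("wrist","w10")
s=observe();print(s["eef_pos"],s["ft_force"],s["time_s"])
E
```

```text
[0.47744513 0.11633498 0.31928285] [-0.24515118 -0.01730732 -0.39845864] 26.325
```

View pics/w10.png

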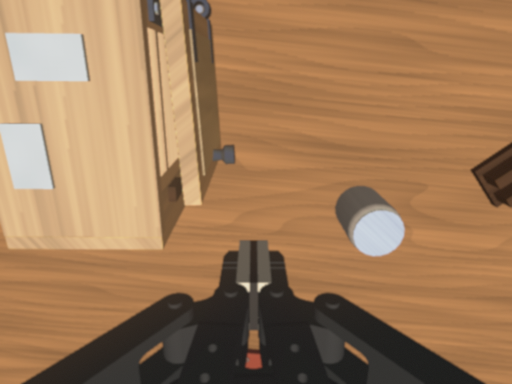

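```bash
python3 - <<'E'
from h import *
crop("w10",130,230,0,80,7);crop("w10",130,230,150,260,6)
E
```

```text
(no output)
```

View pics/w10_c130_0.png

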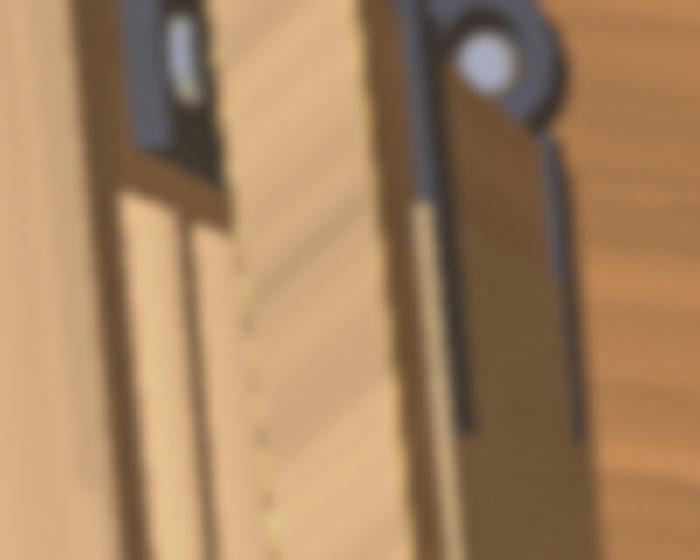

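View pics/w10_c130_150.png

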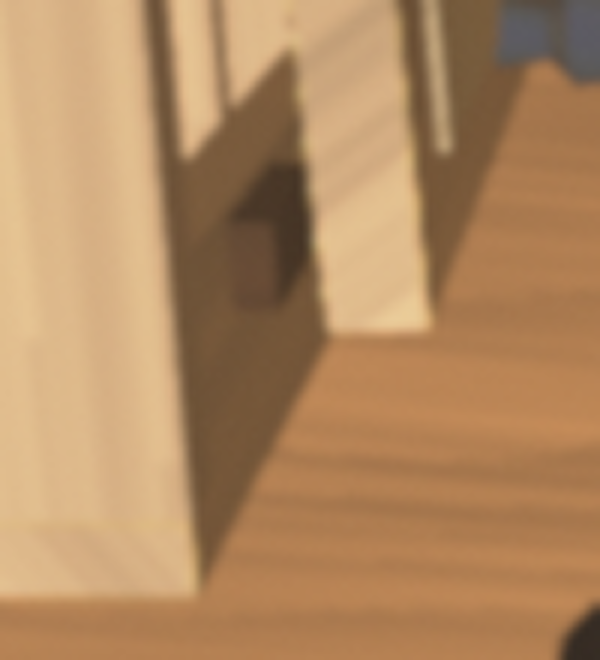

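```bash
python3 - <<'E'
from h import *
z=load("w10")
def c(x,y,f,u0,v0): return u0+(x+.5)/f-.5, v0+(y+.5)/f-.5
A=lambda x,y,h:px2w(z,*c(x,y,7,130,0),h)[:2]
B=lambda x,y,h:px2w(z,*c(x,y,6,130,150),h)[:2]
def hd(p,q): d=q-p; return np.arctan2(d[1],d[0])
i0,i1=A(207,0,.199),B(327,335,.199); o0,o1=A(362,0,.199),B(430,330,.199)
c0,c1=A(75,0,.215),B(203,597,.215)
print("inner",i0,i1,hd(i0,i1),"outer",o0,o1,hd(o0,o1),"cab",c0,c1,hd(c0,c1))
pin=A(487,62,.173);print("pin",pin)
e=(i1+o1)/2
print("door heading hinge->edge",hd(np.array([.6206,.1913]),e),"pin rel",hd(pin,e), np.linalg.norm(e-pin))
d=(c1-c0)/np.linalg.norm(c1-c0);n=np.array([-d[1],d[0]])
print("edge in front of cab front: inner corner",(i1-c1)@n,"mid",(e-c1)@n,"pin",(pin-c1)@n, "y from corner",(c1-e)@d)
print("stop block right face? ",[ (B(277,y,.1)-c1)@n for y in (250,300)], "stop top z .17?")
P=cloud(z);
E
```

```text
inner [0.60248661 0.19661794] [0.44853971 0.17444728] -2.9985610910906835 outer [0.60405068 0.18121056] [0.45077106 0.15987221] -3.003269789337763 cab [0.59871345 0.20466516] [0.41387918 0.18760575] -3.049557720794696
pin [0.60363076 0.17268769]
door heading hinge->edge -3.001303494835026 pin rel -3.1057065919996245 0.1540745794489289
edge in front of cab front: inner corner 0.016288261510950797 mid 0.023647487219890323 pin 0.032294055932274725 y from corner 0.03374569581614112
stop block right face?  [np.float64(-0.014183969894919473), np.float64(-0.014901155185146396)] stop top z .17?
```

```bash
python3 - 2>/dev/null <<'E'
from shut import *
th=-3.054;u=np.array([np.cos(th),np.sin(th)]);n=np.array([-u[1],u[0]])
def pp(off,z=.178): return [*(P+.15*u+off*n),z]
R0=rpy(rot(th+np.pi/2))
print(n, inverse_kinematics(pp(.06),list(R0)))
movep(pp(.06,.30),R0)
move_l(pp(.06),feed=.15,max_force=6)
hold(.1);print(observe()["ft_force"])
r_=move_l(pp(.026),feed=.05,max_force=3);
s=observe();print(r_,s["eef_pos"],(s["eef_pos"][:2]-P)@n,s["ft_force"])
if not r_:
    r_=move_l(pp(.010),feed=.02,max_force=3)
    s=observe();print(r_,s["eef_pos"],(s["eef_pos"][:2]-P)@n,s["ft_force"],s["time_s"])
hold(.1);snap("wrist","w11");snap("scene","s11")
E
```

```text
[ 0.08748069 -0.99616622] [ 0.08279881 -0.05814817  1.92537905  0.          1.27436177 -0.00479385]
[ 1.10458522 -0.2778208   0.07569191]
False [0.47338994 0.1522943  0.17791573] 0.025978119884581305 [-0.11483929 -0.81160656  0.09214725]
True [0.47262822 0.15883211 0.17760142] 0.019398737350595815 [ 1.12899144 -1.62087967  0.64855075] 30.0833
```

View pics/w11.png

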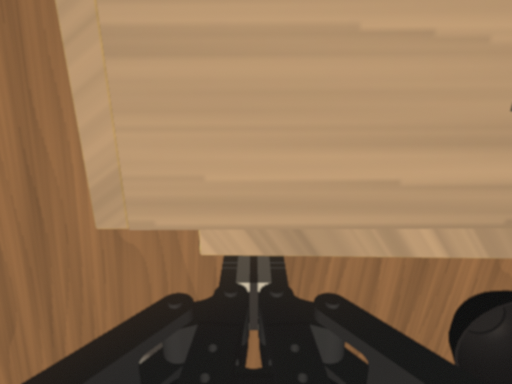

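```bash
python3 - 2>/dev/null <<'E'
from shut import *
th=-3.054;u=np.array([np.cos(th),np.sin(th)]);n=np.array([-u[1],u[0]])
def pp(off,z=.178): return [*(P+.15*u+off*n),z]
print(observe()["ft_force"])
r_=move_l(pp(.010),feed=.01,max_force=4)
s=observe();print(r_,s["eef_pos"],(s["eef_pos"][:2]-P)@n,s["ft_force"],s["time_s"])
hold(.2)
move_l(pp(.022),feed=.03); move_l(pp(.07),feed=.1)
move_l(pp(.07,.36),feed=.2); hold(.3)
movep([*(P+.06*u+.01*n),.40],rpy(rot(th+np.pi/2)))
hold(.3);snap("wrist","w12")
s=observe();print(s["eef_pos"],s["time_s"])
E
```

```text
[ 0.07497542 -0.54071301  0.01037897]
True [0.4718048  0.15867401 0.17659222] 0.019484199782788713 [ 0.36565158 -0.23429807  0.15587598] 30.6083
[0.56129835 0.17555091 0.40020816] 33.9333
```

View pics/w12.png

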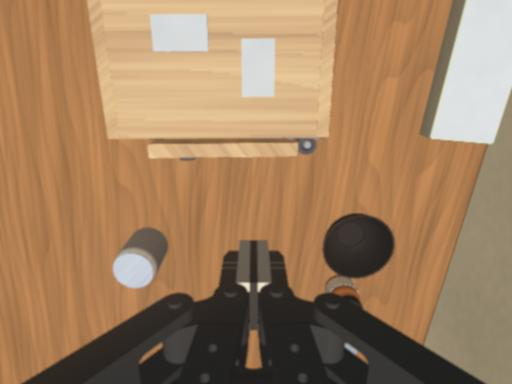

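```bash
python3 - <<'E'
from h import *
crop("w12",95,215,115,175,6);crop("w12",215,335,115,175,6)
E
```

```text
(no output)
```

View pics/w12_c95_115.png

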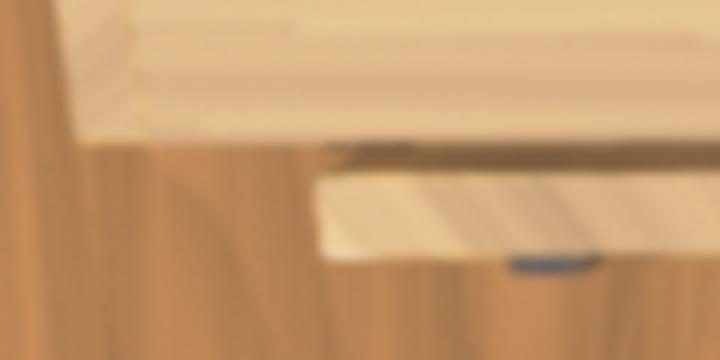

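View pics/w12_c215_115.png

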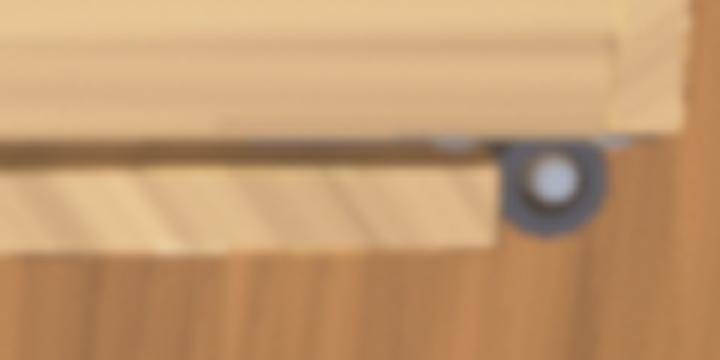

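```bash
cat > meas.py <<'E'
from h import *
z=load("w12")
def c(x,y,f,u0,v0): return u0+(x+.5)/f-.5, v0+(y+.5)/f-.5
A=lambda x,y,h:px2w(z,*c(x,y,6,95,115),h)[:2]
B=lambda x,y,h:px2w(z,*c(x,y,6,215,115),h)[:2]
def hd(p,q): d=q-p; return np.arctan2(d[1],d[0])
c0,c1=B(685,133,.215),A(78,142,.215)
i0,i1=B(498,166,.199),A(320,175,.199);o0,o1=B(495,247,.199),A(325,260,.199)
pin=B(553,181,.173)
print("cab",c0,c1,hd(c0,c1),"in",i0,i1,hd(i0,i1),"out",o0,o1,hd(o0,o1),pin)
d=(c1-c0)/np.linalg.norm(c1-c0);n=np.array([-d[1],d[0]])
for p in (i0,i1,o0,o1,pin): print(((p-c0)@n).round(4),((p-c0)@d).round(4))
E
python3 meas.py
```

```text
cab [0.63291995 0.20896962] [0.41374618 0.18841406] -3.0480796198144593 in [0.60518484 0.19788965] [0.44878469 0.18270013] -3.0447766952751687 out [0.60653633 0.18347559] [0.44940446 0.16744438] -3.03992051250338 [0.61978696 0.19119181]
0.0084 0.0286
0.009 0.1858
0.0229 0.0286
0.0242 0.1866
0.0165 0.0147
```

```bash
python3 - 2>/dev/null <<'E'
from shut import *
th=-3.054;u=np.array([np.cos(th),np.sin(th)]);n=np.array([-u[1],u[0]])
def pp(off,z=.178): return [*(P+.15*u+off*n),z]
R0=rpy(rot(th+np.pi/2))
movep(pp(.07,.36),R0)
move_l(pp(.07),feed=.2,max_force=6)
move_l(pp(.026),feed=.08,max_force=5)
hold(.3)
off=.026
while off>.010:
    off-=.0015
    r_=move_l(pp(off),feed=.01,max_force=8); hold(.1)
    s=observe();print(round(off,4),r_,round((s["eef_pos"][:2]-P)@n,5),s["ft_force"].round(1),s["torque"].round(2),round(s["time_s"],1))
    if r_ or s["ft_force"][1]<-6: break
move_l(pp(.022),feed=.02); move_l(pp(.07),feed=.1)
move_l(pp(.07,.36),feed=.25)
movep([*(P+.06*u+.01*n),.40],R0)
hold(.3);snap("wrist","w12")
crop("w12",95,215,115,175,6);crop("w12",215,335,115,175,6)
E
```

```text
0.0245 False 0.02451 [0.7 0.2 0.4] [ 0.03  0.02 -0.04] 36.9
0.023 False 0.02296 [-0.9 -0.5 -0. ] [-0.02  0.02  0.  ] 37.3
0.0215 False 0.02148 [-0.  -0.1 -0.1] [-0.    0.03  0.04] 37.7
0.02 False 0.01996 [-0.6  0.3 -0.3] [ 0.03 -0.02  0.01] 38.1
0.0185 False 0.01932 [ 0.5 -4.5  0.6] [-0.81  0.05 -0.01] 38.5
0.017 True 0.01947 [ 0.5 -0.  -0.4] [-0.03 -0.05 -0.02] 38.9
```

View pics/w12_c95_115.png

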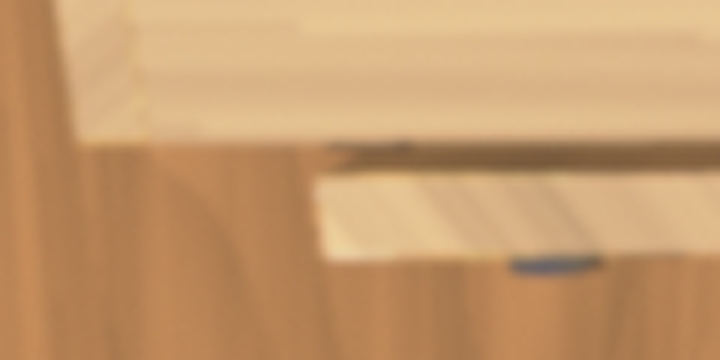

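View pics/w12_c215_115.png

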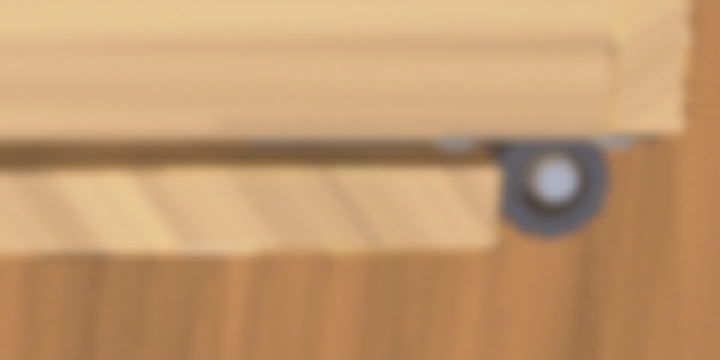

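```bash
python3 - 2>/dev/null <<'E'
from shut import *
th=-3.054;u=np.array([np.cos(th),np.sin(th)]);n=np.array([-u[1],u[0]])
R0=rpy(rot(th+np.pi/2))
q=P+.168*u+(-.013+.084)*n
movep([*q,.36],R0); move_l([*q,.205],feed=.2,max_force=5); hold(.3)
snap("wrist","w13");crop("w13",203,303,40,120,7)
print(observe()["time_s"],observe()["eef_pos"],get_calibration("wrist")["world_from_camera"][:3,3])
z=load("w13")
C=lambda x,y,h:[*(np.array([.63292,.20897])+ (y+.110)*u-(x+.065)*n),h]
for nm,p in [("stop face top corner",C(-.072,.064,.18)),("stop",C(-.072,.078,.18)),("door nominal edge inner top",C(-.0735,.08,.199)),("cab corner",C(-.065,.11,.215))]: print(nm,w2px(z,np.array(p)))
E
```

```text
43.375 [0.45982147 0.10588408 0.20569517] [0.45185629 0.19128267 0.34862678]
stop face top corner [[269.11749156  85.73108092]]
stop [[240.38400172  85.74613348]]
door nominal edge inner top [[234.2419321   90.78205131]]
cab corner [[152.64145526  69.46231443]]
```

View pics/w13.png

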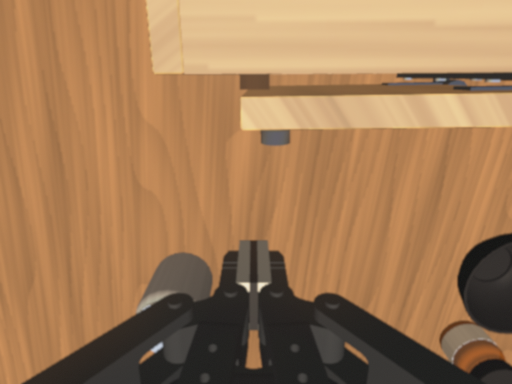

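View pics/w13_c203_40.png

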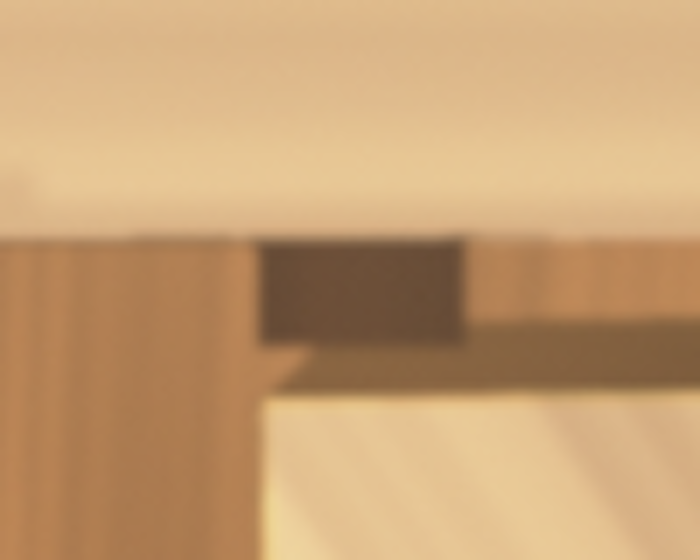

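```bash
python3 - <<'E'
from h import *
crop("w11",80,300,200,290,3.5)
E
```

```text
(no output)
```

View pics/w11_c80_200.png

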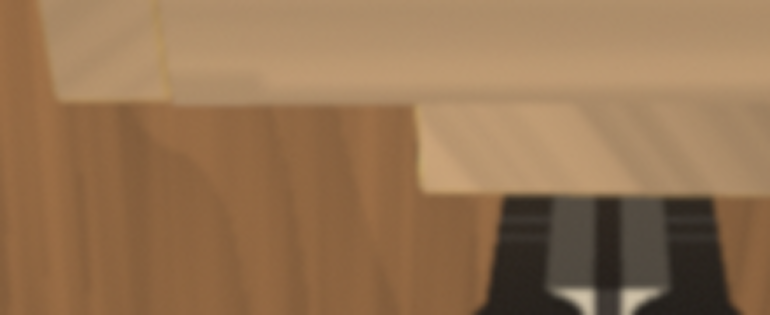

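```bash
python3 - <<'E'
from h import *
z=load("w11")
f=lambda x,y,h:px2w(z,80+(x+.5)/3.5-.5,200+(y+.5)/3.5-.5,h)[:2]
th=-3.0495;u=np.array([np.cos(th),np.sin(th)]);n=np.array([-u[1],u[0]])
c1=f(60,100,.215); c2=f(700,103,.215)
for nm,p in [("c2",c2),("outer",f(425,192,.199)),("outer r",f(765,193,.199))]: print(nm,(p-c1)@n,(p-c1)@u,p)
print(z["T"][:3,3])
z=load("w13")
g=lambda x,y,h:px2w(z,203+(x+.5)/7-.5,40+(y+.5)/7-.5,h)[:2]
c1=g(230,238,.215); 
for nm,p in [("stop",g(400,345,.18)),("stop r",g(463,345,.18)),("stop l",g(258,345,.18)),("inner",g(265,395,.199)),("inner r",g(690,388,.199)),("cab r",g(690,237,.215))]: print(nm,((p-c1)@n).round(4),((p-c1)@u).round(4),p)
for o in (g(265,395,.199),): print(o)
E
```

```text
c2 0.0006044262881407353 -0.06414868008977621 [0.47822128 0.19392131]
outer 0.01998354133237526 -0.033038592229421467 [0.44902517 0.17176335]
outer r 0.02027364223957396 -0.0734405428049708 [0.4892826  0.17518995]
[0.46480328 0.24432924 0.3201433 ]
stop 0.007 -0.0099 [0.45577139 0.18492466]
stop r 0.007 -0.0143 [0.46015294 0.18530698]
stop l 0.007 -0.0 [0.44589589 0.18406214]
inner 0.0092 -0.0012 [0.4472322  0.18193523]
inner r 0.0089 -0.0277 [0.47358638 0.18465593]
cab r 0.0001 -0.0251 [0.47021146 0.19323534]
[0.4472322  0.18193523]
```

```bash
python3 - 2>/dev/null <<'E'
from shut import *
th=-3.054;u=np.array([np.cos(th),np.sin(th)]);n=np.array([-u[1],u[0]])
R0=rpy(rot(th+np.pi/2))
def pp(off,z=.178): return [*(P+.15*u+off*n),z]
q=P+.15*u+.071*n
move_l([*q,.205],feed=.1)
move_l(pp(.07),feed=.1,max_force=6)
move_l(pp(.024),feed=.08,max_force=5); hold(.1)
move_l(pp(.0205),feed=.008)
move_l(pp(.0188),feed=.003); 
for i in range(3):
    hold(.1);s=observe();print(round((s["eef_pos"][:2]-P)@n,5),s["ft_force"].round(1))
for o in (.0193,.0198,.0203,.0208,.0215):
    move_l(pp(o),feed=.0025)
    s=observe();print(o,round((s["eef_pos"][:2]-P)@n,5),s["ft_force"].round(1),round(s["time_s"],1))
move_l(pp(.024),feed=.005);move_l(pp(.071),feed=.1)
q=P+.168*u+.071*n
move_l([*q,.205],feed=.1); hold(.2)
snap("wrist","w14");crop("w14",203,303,40,120,7);print(observe()["time_s"])
E
```

```text
0.01932 [-0.9 -5.8  0.5]
0.01933 [ 0.3 -5.5  1.3]
0.01932 [-0.1 -5.2  0.9]
0.0193 0.01936 [-0.5 -3.6  1.2] 46.9
0.0198 0.01943 [-0.1 -0.7  0.1] 47.2
0.0203 0.02011 [0.6 1.1 0.8] 47.5
0.0208 0.02078 [0.6 0.4 0.2] 47.8
0.0215 0.02154 [ 0.5 -0.4  0.4] 48.2
50.2
```

View pics/w14_c203_40.png

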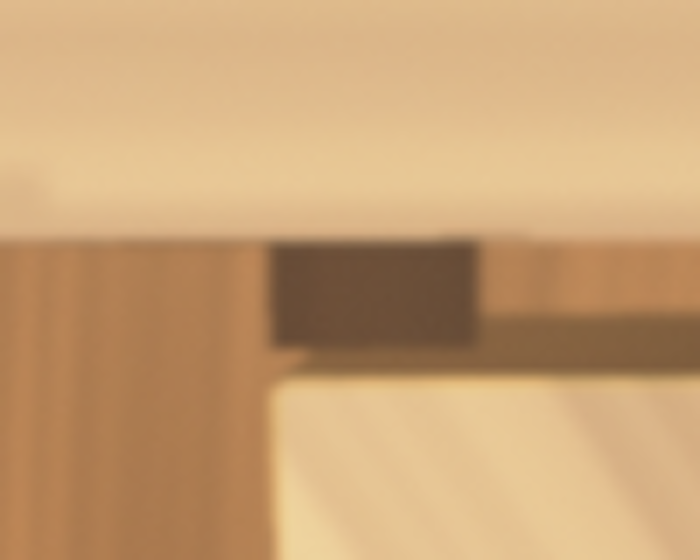

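```bash
python3 - 2>/dev/null <<'E'
from shut import *
s=observe();e=s["eef_pos"]
move_l([e[0],e[1],.40],feed=.2)
movep([.56,.10,.40],rpy(rot(-3.054+np.pi/2))); hold(.2)
snap("wrist","w15");snap("scene","s15");print(observe()["time_s"])
z=load("w15");C=cloud(z)
np.save("c15.npy",C)
m=(C[...,2]>.19)&(C[...,2]<.207)&(abs(C[...,1]-.178)<.02)&(C[...,0]>.45)&(C[...,0]<.61)
print(m.sum(),np.median(C[m],0)); 
m2=(C[...,2]>.209)&(C[...,2]<.222);print("cab top",np.median(C[m2],0)[2])
for a,b in((.455,.5),(.55,.6)):
    k=m&(C[...,0]>a)&(C[...,0]<b);print(np.median(C[k][:,2]))
E
```

```text
52.1083
2547 [0.52822928 0.18333407 0.19750651]
cab top 0.2153969737254075
0.19647603707910563
0.19842905450806766
```

View pics/w15.png

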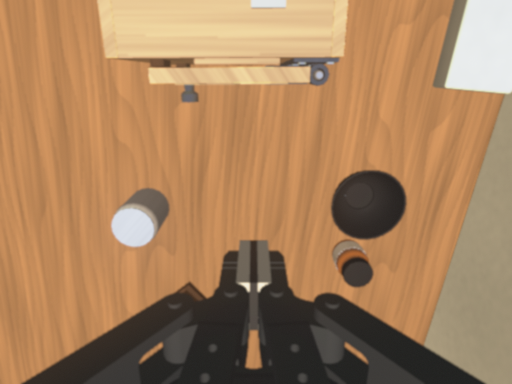

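View pics/s15.png

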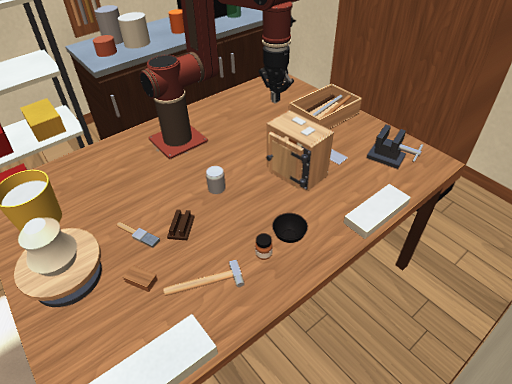

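```bash
python3 -c "
from plant import *
job_done()"
```

```text
the job is handed in; nothing more can be done
```

The door hangs on both pintles, is swung shut and released. I handed the job in at about 52 s, with the gripper well clear of everything.

- **Hanging:** I pinched the door by its top edge and lined the sockets up over the pintles with the wrist camera. It slid down freely and landed at the height expected for fully home, within 0.5 mm. I stopped it there on a contact of a few newtons.
- **Height check:** With the door shut, depth readings put the top edge at 198.4 mm near the hinge and 196.5 mm near the free edge, against 199 mm nominal. I put this down to slight sag from hinge play plus depth error.
- **Shutting:** It took several tries. On the first swing the push stopped early at about 3 N, probably because the gripper touched the cabinet edge, and the door stayed about 0.05 rad open. I turned the gripper and pushed again, but the door came back about 2 mm off the stops. A last slow push of about 6 N with a slow release brought it in.
- **Final position:** The last close view shows roughly 1 mm or less between door and stop, near what I can measure. The door is parallel to the cabinet front to within about 0.01 rad.
- **Other things on the bench:** They look unmoved in the final pictures.

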